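# Put the yellow multimeter away in its clamshell case

### The arm

A 6-joint arm with a two-finger parallel gripper is mounted at the origin on the work surface. World frame = base frame: x ahead of the robot, y to its left, z up, the work surface at z = 0. Lengths are in m, angles in rad, forces in N, time in s.
With the tool pointing down it reaches from about 0.325 to 0.9 m from the base axis. Payload 6.1 kg.
Tool frame: the origin (TCP) lies midway between the tips of the shut fingers; the grasp point (between the pads) lies 19 mm behind it; x points along the fingers, y is the direction in which the jaws open and shut, and the axes are right-handed (so a half turn about x gives the same grasp; the last joint's range is limited). The gripper opens to 85 mm and grips with 20 to 120 N. Pads are 22 mm wide; open, the fingers measure 114 mm over their backs; the gripper's body (76 mm by 85 mm) begins 54 mm behind the grasp point. The pads swing forward as they close: fully open they stand 13 mm farther back than shut.
Start: joints at [-1.398, 0.22, 1.526, -0, 1.395, -0.126], TCP at [0.184, -0.597, 0.231] pointing down, gripper open.
Joint ranges: [-2.98, 2.98], [-0.91, 2.08], [0.09, 2.57], [-1.24, 4.39], [0.2, 2.65], [-2.68, 2.68]. Speed limits (rad/s): [2.57, 2.57, 3.01, 3.14, 3.14, 3.14].

### API

Orientations are given as [roll, pitch, yaw] about the fixed x, y, z axes, in that order (R = Rz(yaw) Ry(pitch) Rx(roll)).
In Python, from plant import movep, move_l, set_joints, gripper_to, hold, inverse_kinematics, observe, get_image, get_calibration, Unreachable, job_done gives the robot as it stands. Calls block until the motion is done:
- movep(position, orientation): joint-space move of the TCP to a pose.
- move_l(position, feed=0.15, rotation=None, max_force=None): straight line of the TCP; rotation=None keeps the orientation; feed is the mean speed in m/s. With max_force (N) it stops when the force on the tool has changed by that much, and returns True; else False.
- set_joints(angles): joint-space move.
- gripper_to(opening, f_grip=None): finger opening in m; f_grip is the grip in N (None keeps the last); returns when the fingers have stopped.
- hold(seconds).
- inverse_kinematics(position, orientation): joint angles nearest the present ones, or None.
- observe(): the state.
- get_image(name): name is "scene" or "top" or "wrist"; returns (picture, depth): 420x560x3 uint8, red, green, blue; 420x560 float32, m along the optical axis (not along the pixel's ray), 0 where there is no reading.
- get_calibration(name): a dict with "intrinsics" (3x3 intrinsics, pixels), "world_from_camera" (4x4, takes a point from camera to world coordinates). Camera axes: x right, y down, z forward; pixel columns grow to the right and rows downward; lengths in m; the calibration is good to about 2 mm. A picture is of the moment at which its call begins: read the wrist's pose just before it. get_calibration takes no time and is no camera call; for the wrist camera it gives the pose at the moment of the call.
A pose or a line that the arm cannot do raises Unreachable and nothing moves.
- job_done(): hands the job in, once; it reports no verdict.
The state is a dict: "time_s": time; "q": joint angles; "joint_velocities": joint speeds; "joint_torque": joint torques, N m; "eef_pos": TCP position; "tcp_rot": TCP orientation; "ft_force": force on the tool from outside, world axes, zero at the start; "torque": the same for the moment, N m; "opening": finger opening in m.
Only numpy, scipy, OpenCV 4.12 (cv2) and the standard library are available. Lean on these libraries where they do the work, as an engineer would, in place of code of your own. Each camera call takes 0.05 s, during which the arm holds its last target.

### The job

Open the black clamshell case by its orange pull, gently lay the yellow pocket multimeter inside, flat with its dial facing up, and shut the lid fully again. Leave the red and the blue multimeters where they are.

Things in the scene. Friction and masses are not known exactly. Their poses are not given: they have to be found in the camera images.
- yellow_meter_center (a point): Pocket multimeter, rigid, yellow body 84 mm long (x) x 36 mm wide (y) x 30 mm high, with a black face, small screen and round dial on top; about 130 g, loose, lying face up on the bench. Point: its centre, 15 mm above its underside; z points out of its face. The one to put away; it may lie in the case at any heading. Grip it across its width.
- red_meter_center (a point): Pocket multimeter, rigid, red body 84 mm long (x) x 36 mm wide (y) x 30 mm high, with a black face, small screen and round dial on top; about 130 g, loose, lying face up on the bench. Point: its centre, 15 mm above its underside; z points out of its face. A bystander: leave it where it is.
- blue_meter_center (a point): Pocket multimeter, rigid, blue body 84 mm long (x) x 36 mm wide (y) x 30 mm high, with a black face, small screen and round dial on top; about 130 g, loose, lying face up on the bench. Point: its centre, 15 mm above its underside; z points out of its face. A bystander: leave it where it is.
- case: Black case fixed to the bench: base 130 deep (x) x 160 wide (y) x 40 mm high, walls and floor 5 mm (inside 120 x 150, 35 deep), under a hollow lid as wide and deep, 16 high (11 inside). Origin: centre of the base's underside, on the bench. x points level from the front (orange pull) to the back (hinge), y along the hinge, z up. The hinge line lies along y at x = +65, z = 40.5 mm.
- lid (a joint): Angle of the case's lid (rad): 0 shut, grows as it opens upward about the hinge at the back, 1.57 upright, 1.9 the stop. The hinge is stiff, so the lid stays wherever it is left; moving it takes about 1 to 2 N at the pull. It starts shut or slightly ajar (up to 0.12).
- lid_pull (a point): Centre of the lid's orange pull: a round bar 14 mm thick, 24 mm long, parallel to the hinge, 23 mm out from the lid's front edge on a 14 mm wide neck. Pinched from above on its two ends, it turns between the fingers as the lid swings. Lid shut: 48.5 mm above the bench, 153 mm in front of the hinge line and 8 mm above it. Its axes are the case's when shut and turn with the lid.

How it is judged:
By the outcome, as a careful person would: the job done as asked, in the order asked, and still so for the second after the job is handed in, with the robot touching nothing.
It also fails if it takes over 64 s, if anything falls off the work surface, if the arm or the gripper's body presses on something with over 40 N, if the wrist force passes 120 N, or if a joint passes its speed limit or range.

## Working session

There is one attempt and no reset: what is moved stays moved. The work goes in short steps, each a Python script; the robot and the scene stay as the last script left them, time stands still between calls to the robot, and variables do not carry over. Pictures are saved under pics/ and viewed, and the job is handed in when it is done.

```bash
ls; mkdir -p pics; python3 - <<'E'
from plant import *
import cv2,numpy as np
print(observe())
for n in("scene","top","wrist"):
    c=get_calibration(n); im,d=get_image(n)
    cv2.imwrite(f"pics/{n}0.png",im[...,::-1]); np.savez(f"pics/{n}0.npz",im=im,d=d,K=c["intrinsics"],T=c["world_from_camera"])
    print(n,c)
E
```

```text
pics
{'time_s': 0.0, 'q': array([-1.39809517e+00,  2.21229198e-01,  1.52762423e+00, -2.61717179e-05,
        1.39469158e+00, -1.26118723e-01]), 'joint_velocities': array([0.00102103, 0.00076976, 0.00053723, 0.00235007, 0.00171351,
       0.00105773]), 'joint_torque': array([-7.08940825e-04, -4.96893454e+01, -3.89399886e+01, -2.44711900e-04,
        1.09459832e-02, -3.17317006e-05]), 'eef_pos': array([ 0.18386669, -0.59670491,  0.23019039]), 'tcp_rot': array([-1.68372256,  1.5688438 ,  1.75669458]), 'ft_force': array([-0.29494524,  0.16766067,  0.06012888]), 'torque': array([-0.00209203, -0.0089925 ,  0.01692898]), 'opening': 0.0853362672076068}
scene {'intrinsics': array([[519.05423844,   0.        , 273.99687386],
       [  0.        , 519.05423844, 209.40134566],
       [  0.        ,   0.        ,   1.        ]]), 'world_from_camera': array([[ 0.34070282,  0.74322279, -0.57579638,  1.15718276],
       [ 0.94001359, -0.280495  ,  0.19415718, -0.14571698],
       [-0.01720597, -0.60740632, -0.79420496,  0.92068329],
       [ 0.        ,  0.        ,  0.        ,  1.        ]])}
top 
[... 179 characters left out ...]
om_camera': array([[-0.0601269 , -0.97002381,  0.23545394,  0.36965062],
       [-0.99818273,  0.05937511, -0.01028804,  0.04360903],
       [-0.00400046, -0.23564464, -0.97183106,  0.87590035],
       [ 0.        ,  0.        ,  0.        ,  1.        ]])}
wrist {'intrinsics': array([[322.76048292,   0.        , 282.02037294],
       [  0.        , 322.76048292, 207.62055547],
       [  0.        ,   0.        ,   1.        ]]), 'world_from_camera': array([[ 0.29502818, -0.90914682, -0.29395652,  0.25889165],
       [-0.95548737, -0.28120272, -0.08926878, -0.5733231 ],
       [-0.00150295,  0.30720854, -0.95164103,  0.3732888 ],
       [ 0.        ,  0.        ,  0.        ,  1.        ]])}
```

View pics/scene0.png

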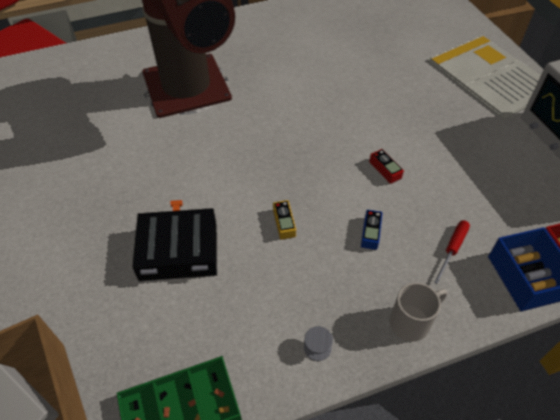

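View pics/top0.png

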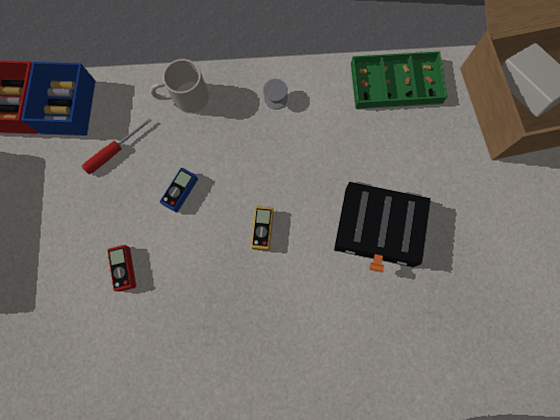

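View pics/wrist0.png

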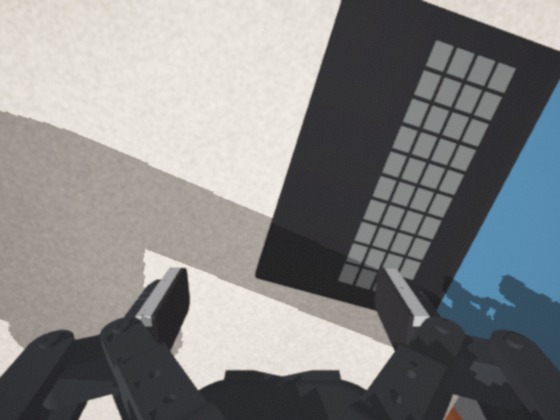

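```bash
cat > h.py <<'E'
import numpy as np,cv2
def cloud(d,K,T):
    v,u=np.mgrid[:d.shape[0],:d.shape[1]]
    P=np.stack([(u-K[0,2])/K[0,0]*d,(v-K[1,2])/K[1,1]*d,d],-1)
    W=P@T[:3,:3].T+T[:3,3]; W[d<=0]=np.nan
    return W
def load(n): 
    z=np.load(f"pics/{n}.npz"); return z["im"],z["d"],z["K"],z["T"]
def rect(xy):
    (c,s,a)=cv2.minAreaRect((xy*1000).astype(np.float32)); 
    b=cv2.boxPoints((c,s,a)); e=b[1]-b[0]; f=b[2]-b[1]
    if np.hypot(*f)>np.hypot(*e): e=f
    return np.array(c)/1000,sorted(s),np.arctan2(e[1],e[0])
E
python3 - <<'E'
from h import *
for n in("top0","scene0"):
    im,d,K,T=load(n); W=cloud(d,K,T); hsv=cv2.cvtColor(im,cv2.COLOR_RGB2HSV); H,S,V=cv2.split(hsv)
    # table check
    ok=(np.abs(W[...,0]-.45)<.15)&(np.abs(W[...,1])<.3)&(np.abs(W[...,2])<.012); print(n,"table z",np.median(W[...,2][ok]))
    # regions
    for nm,m in dict(yellow=(H>18)&(H<32)&(S>130),red=((H<6)|(H>174))&(S>150),blue=(H>105)&(H<130)&(S>130),orange=(H>6)&(H<17)&(S>170)).items():
        m=m&(W[...,2]<.1)&(W[...,2]>.008)&(np.abs(W[...,0]-.55)<.25)
        k,l,st,ce=cv2.connectedComponentsWithStats(m.astype(np.uint8))
        for i in range(1,k):
            if st[i,4]<25: continue
            p=W[l==i]; top=p[(p[:,2]>.024)]
            print(nm,st[i],np.median(p,0).round(4), *( [rect(top[:,:2])] if len(top)>5 else []), p[:,2].max())
    # case: black high
    m=(W[...,2]>.044)&(W[...,2]<.09)&(W[...,0]>.3)&(W[...,0]<.75)&(W[...,1]>-.35)&(W[...,1]<0)&~((S>150)&(H<20))
    k,l,st,ce=cv2.connectedComponentsWithStats(m.astype(np.uint8)); i=1+st[1:,4].argmax(); p=W[l==i]
    A=np.c_[p[:,:2],np.ones(len(p))]; c=np.linalg.lstsq(A,p[:,2],rcond=None)[0]
    print("case",st[i],rect(p[:,:2]),"plane",c,p[:,2].min(),p[:,2].max())
E
```

```text
top0 table z -0.0007536328766311051
yellow [ 45 110  24   4  61] [0.798  0.4953 0.0419] (array([0.79855554, 0.49915958]), [6.743773460388184, 44.3748893737793], np.float32(1.4562523)) 0.046058001933729775
yellow [251 206  22  45 252] [0.5212 0.0829 0.0289] (array([0.53146893, 0.08699163]), [35.70115661621094, 83.52906799316406], np.float32(-0.15522452)) 0.0320685626216497
red [  0 106  36  27 424] [0.7718 0.5785 0.0426] (array([0.78539642, 0.58703308]), [31.842273712158203, 67.27066802978516], np.float32(1.5160221)) 0.07335567528316767
red [ 82 141  39  33 486] [0.6982 0.4107 0.0227] (array([0.70150482, 0.41072455]), [17.929954528808594, 81.59127044677734], np.float32(-0.91264474)) 0.027558143518376044
red [108 245  28  46 401] [0.462  0.3499 0.0278] (array([0.46975668, 0.3629498 ]), [35.67875671386719, 83.85216522216797], np.float32(0.1883549)) 0.03341236135567016
blue [  22  103   66   32 1132] [0.7663 0.4878 0.0473] (array([0.78235205, 0.50156592]), [42.696044921875, 107.86295318603516], np.float32(1.4993322)) 0.07357330308758347
blue [160 168  37  44 346] [0.6105 0.2428 0.0278] (
[... 1769 characters left out ...]
734 0.4998 0.0469] (array([0.78131421, 0.49928979]), [37.95420455932617, 110.87037658691406], np.float32(1.5651965)) 0.07287028059816403
blue [362 231  17  18 142] [0.6569 0.2283 0.0246] (array([0.65189069, 0.22809906]), [21.755306243896484, 37.48028564453125], np.float32(0.59815186)) 0.032792764407608144
orange [171 201  11  11  84] [ 0.4449 -0.1257  0.058 ] (array([ 0.45101974, -0.1263157 ]), [20.264305114746094, 29.734926223754883], np.float32(-0.28242287)) 0.06363986291084622
case [ 132  201   82   72 4550] (array([ 0.51632654, -0.14630917]), [159.3776397705078, 160.31565856933594], np.float32(1.2936305)) plane [-0.04940512  0.01274198  0.08574809] 0.04403286601024892 0.06550199947286661
```

```bash
cat >> h.py <<'E'
from scipy.spatial.transform import Rotation as Ro
def down(psi):
    c,s=np.cos(psi),np.sin(psi)
    R=np.array([[0,-s,c],[0,c,s],[-1,0,0.]])
    import warnings; warnings.simplefilter("ignore")
    return Ro.from_matrix(R).as_euler("xyz")
def snap(n,cam="wrist"):
    from plant import get_image,get_calibration
    c=get_calibration(cam); im,d=get_image(cam)
    cv2.imwrite(f"pics/{n}.png",im[...,::-1]); np.savez(f"pics/{n}.npz",im=im,d=d,K=c["intrinsics"],T=c["world_from_camera"])
E
python3 - <<'E'
from h import *
for n in("top0","scene0"):
    im,d,K,T=load(n); W=cloud(d,K,T); H,S,V=cv2.split(cv2.cvtColor(im,cv2.COLOR_RGB2HSV))
    r=(W[...,2]>.051)&(W[...,2]<.09)&(W[...,0]>.3)&(W[...,0]<.75)&(W[...,1]>-.35)&(W[...,1]<0)
    o=r&(S>150)&(H<20); m=r&~o
    k,l,st,ce=cv2.connectedComponentsWithStats(m.astype(np.uint8)); p=W[l==1+st[1:,4].argmax()]
    c,s,a=rect(p[:,:2]); print(n,c,s,a-np.pi/2)
    ps=-.275; ex=np.array([np.cos(ps),np.sin(ps)]);ey=np.array([-ex[1],ex[0]])
    q=W[o]; X=(q[:,:2]-c)@ex; Y=(q[:,:2]-c)@ey; print("pull",X.min(),X.max(),Y.min(),Y.max(),np.percentile(q[:,2],90))
    X=(p[:,:2]-c)@ex; 
    for lo in np.arange(-.065,.065,.026): print(round(lo,3),np.median(p[(X>lo)&(X<lo+.026),2]).round(4),end=" ")
    print()
from plant import *
for p in ([.444,-.125,.2],[.36,-.10,.3],[.6,-.165,.25]):
  for ps in(-.275,-.275+np.pi): print(p,inverse_kinematics(p,down(ps)))
print([inverse_kinematics([.53,.085,.2],down(x)) for x in(-.155,-.155+np.pi)])
E
```

```text
top0 [ 0.52307855 -0.14714326] [131.16055297851562, 160.21963500976562] -0.27171886
pull -0.09392020094944782 -0.06356077515340858 -0.010848328293443722 0.012094514117109894 0.0606681680265422
-0.065 0.0599 -0.039 0.0593 -0.013 0.0583 0.013 0.0573 0.039 0.0562 
scene0 [ 0.51412036 -0.14559357] [154.8316192626953, 160.32232666015625] -0.27275157
pull -0.08083384376534689 -0.050942669109769724 -0.009130640265018326 0.011859867689169214 0.061056400620540074
-0.065 0.0601 -0.039 0.0597 -0.013 0.0588 0.013 0.0577 0.039 0.0568 
[0.444, -0.125, 0.2] [-0.44566668 -0.1563353   1.97231874  0.          1.32560921 -1.74146301]
[0.444, -0.125, 0.2] [-0.44566668 -0.1563353   1.97231874  0.          1.32560921  1.40012964]
[0.36, -0.1, 0.3] [-0.4828983  -0.46077663  2.01966269  0.          1.58270659 -1.77869462]
[0.36, -0.1, 0.3] [-0.4828983  -0.46077663  2.01966269  0.          1.58270659  1.36289803]
[0.6, -0.165, 0.25] [-0.39501542  0.20245777  1.51222451  0.          1.42691037 -1.69081175]
[0.6, -0.165, 0.25] [-0.39501542  0.20245777  1.51222451  0.          1.42691037  1.4507809 ]
[array([ 1.20640936e-02,  3.42754533e-02,  1.79093631e+00, -4.44089210e-16,
        1.31638089e+00, -1.40373223e+00]), array([ 1.20640936e-02,  3.42754533e-02,  1.79093631e+00, -4.44089210e-16,
        1.31638089e+00,  1.73786042e+00])]
```

```bash
python3 - <<'E'
from h import *
from plant import *
movep([.438,-.1235,.16],down(-.272)); gripper_to(.06)
snap("w1"); o=observe(); print(o["time_s"],o["eef_pos"])
im,d,K,T=load("w1"); W=cloud(d,K,T); H,S,V=cv2.split(cv2.cvtColor(im,cv2.COLOR_RGB2HSV))
m=(S>150)&(H<17)&(H>3)&(W[...,2]>.03)&(W[...,2]<.09)
k,l,st,ce=cv2.connectedComponentsWithStats(m.astype(np.uint8)); i=1+st[1:,4].argmax(); q=W[l==i]
ps=-.272; ex=np.array([np.cos(ps),np.sin(ps)]);ey=np.array([-ex[1],ex[0]])
c=np.array([.5231,-.1471]); X=(q[:,:2]-c)@ex; Y=(q[:,:2]-c)@ey
print(st[i],"X",X.min(),X.max(),"Y",np.percentile(Y,[1,99]),"z",np.percentile(q[:,2],[50,90,98]))
for lo in np.arange(-.1,-.06,.004):
    s=(X>lo)&(X<lo+.004)
    if s.sum()>3: print(round(lo,3),s.sum(),Y[s].min().round(4),Y[s].max().round(4),np.median(q[s,2]).round(4))
E
```

```text
2.5333 [ 0.43797718 -0.12368153  0.15998653]
[269 199  31  37 860] X -0.09551418590173046 -0.06385309129789335 Y [-0.00948326  0.01264535] z [0.05882079 0.06145217 0.06223879]
-0.096 167 -0.0096 0.0127 0.0591
-0.092 151 -0.0103 0.0126 0.0612
-0.088 120 -0.0103 0.0135 0.0609
-0.084 82 -0.0096 0.0136 0.0584
-0.08 81 -0.0049 0.0081 0.0583
-0.076 72 -0.0049 0.0081 0.0579
-0.072 78 -0.0049 0.0082 0.0578
-0.068 108 -0.0072 0.0098 0.0572
```

View pics/w1.png

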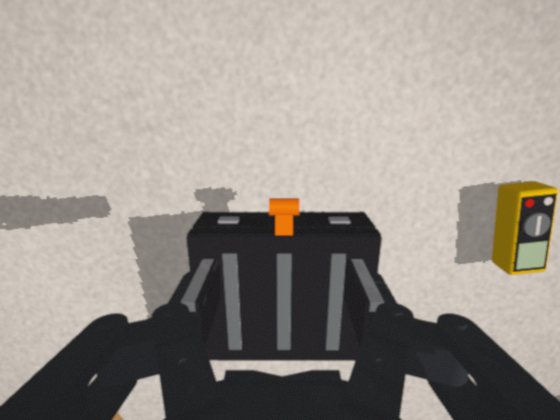

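```bash
cat >> h.py <<'E'
PS=-.272; EX=np.array([np.cos(PS),np.sin(PS),0]);EY=np.array([-EX[1],EX[0],0]);EZ=np.array([0,0,1.])
C=np.array([.5231,-.1471,0])+.0012*EY
def pull(th,hx=.0645):
    c,s=np.cos(th),np.sin(th)
    return C+EX*(hx-.153*c+.008*s)+EZ*(.0405+.153*s+.008*c)
DZ=np.array([0,0,-.017])
E
python3 - <<'E'
from h import *
from plant import *
move_l(pull(.039)+DZ+[0,0,.05],feed=.15)
print(move_l(pull(.039)+DZ,feed=.06,max_force=6))
gripper_to(.015,f_grip=35); o=observe(); print(o["time_s"],o["eef_pos"],o["opening"],o["ft_force"])
for th in (.12,.25):
    move_l(pull(th)+DZ,feed=.06,max_force=15); o=observe(); print(th,o["eef_pos"],o["opening"],o["ft_force"])
snap("s2","scene")
E
```

```text
False
4.5667 [ 0.43880514 -0.12256918  0.03773941] 0.02344449915352899 [-0.52704686 -0.84263526  0.89766706]
0.12 [ 0.4403805  -0.12298707  0.05007492] 0.022919113212801455 [ 0.59238101 -2.56429209 -1.44504328]
0.25 [ 0.44463499 -0.12412952  0.06911053] 0.023254090199709955 [-0.2917151  -3.89011509 -0.80374211]
```

View pics/s2.png

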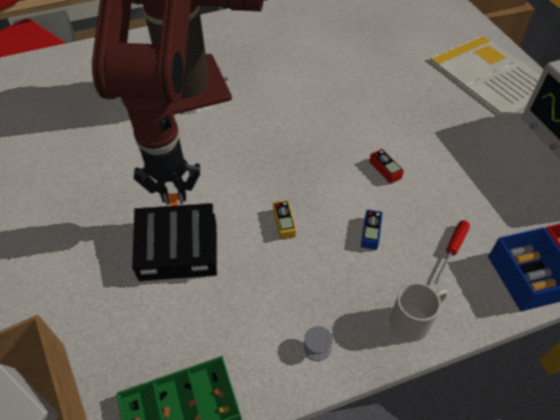

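Lid follows the pull at pixel (173,200), with low forces. Continue the arc.

```bash
python3 - <<'E'
from h import *
from plant import *
for th in (.45,.65,.85,1.05,1.25,1.45,1.62,1.72):
    s=move_l(pull(th)+DZ,feed=.07,max_force=15); o=observe(); print(th,s,o["time_s"],o["opening"].round(4),o["ft_force"].round(1))
    if s: break
snap("s3","scene")
E
```

```text
Traceback (most recent call last):
AttributeError: 'float' object has no attribute 'round'
```

```bash
python3 - <<'E'
from h import *
from plant import *
for th in (.65,.85,1.05,1.25,1.45,1.62,1.72):
    s=move_l(pull(th)+DZ,feed=.07,max_force=15); o=observe(); print(th,s,o["time_s"],o["opening"],o["ft_force"].round(1))
    if s: break
snap("s3","scene")
E
```

```text
0.65 False 6.625 0.02303741981690176 [-1.1 -5.4 -0.3]
0.85 False 7.2083 0.023020138981387488 [-1.  -5.5 -0.1]
1.05 False 7.7917 0.022965315187067573 [-1.6 -4.4 -0.9]
1.25 False 8.375 0.023255129432227732 [-2.3 -4.9 -0.4]
1.45 False 8.9583 0.023056335024577386 [-1.9 -4.7  1.5]
1.62 False 9.4833 0.022794745910782798 [-1.2 -5.2  2.5]
1.72 False 9.85 0.023237424538232913 [-1.5 -5.7  3.4]
```

View pics/s3.png

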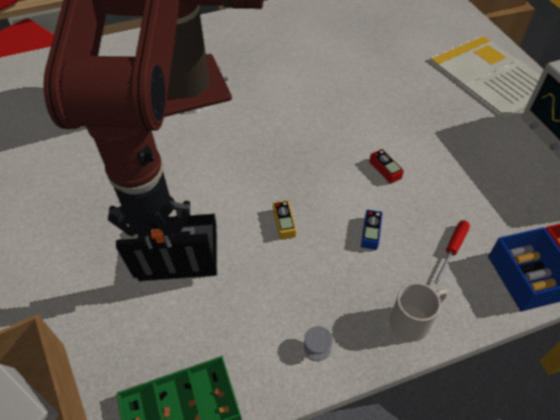

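```bash
python3 - <<'E'
from h import *
from plant import *
gripper_to(.05); p=observe()["eef_pos"]; print(p); move_l(p+[0,0,.08],feed=.2)
movep([.53,.086,.16],down(-.155)); gripper_to(.065)
snap("w4"); snap("s4","scene"); snap("t4","top"); o=observe(); print(o["time_s"],o["eef_pos"],o["opening"])
for n in("w4","t4"):
    im,d,K,T=load(n); W=cloud(d,K,T)
    m=(W[...,2]>.024)&(W[...,2]<.036)&(abs(W[...,0]-.53)<.07)&(abs(W[...,1]-.086)<.05)
    k,l,st,ce=cv2.connectedComponentsWithStats(m.astype(np.uint8)); i=1+st[1:,4].argmax(); q=W[l==i]
    print(n,st[i],rect(q[:,:2]),np.median(q[:,2]))
E
```

```text
[ 0.61499312 -0.1708625   0.17329836]
12.375 [0.53021385 0.08562549 0.16007679] 0.06478158205810407
w4 [ 265  150   42   92 3676] (array([0.5317392 , 0.08855778]), [35.961368560791016, 83.4216079711914], np.float32(-0.15553764)) 0.031065437918938982
t4 [251 216  22  34 567] (array([0.52244806, 0.08808685]), [35.823848724365234, 65.22229766845703], np.float32(-0.15859577)) 0.029888384611181595
```

View pics/w4.png

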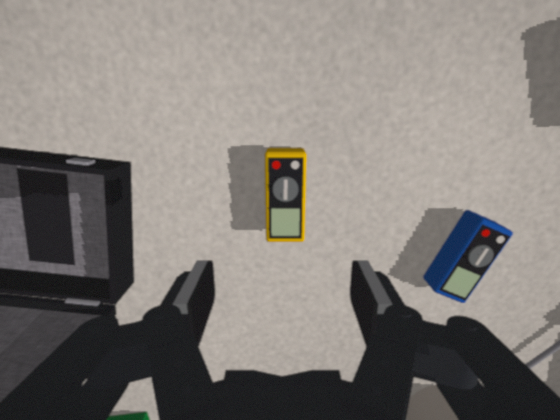

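View pics/t4.png

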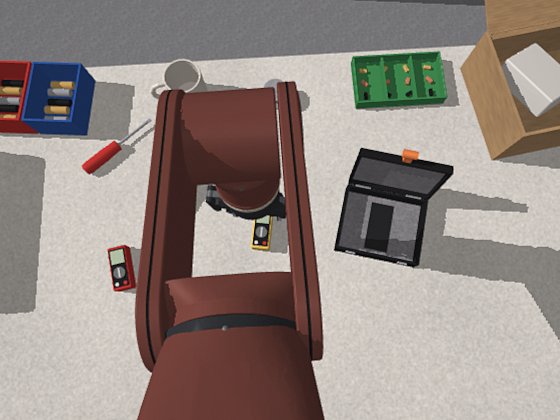

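```bash
python3 - <<'E'
from h import *
from plant import *
for n in("t4","w4"):
    im,d,K,T=load(n); W=cloud(d,K,T); L=(W-C); X=L@EX;Y=L@EY
    print(n)
    for x in np.arange(-.05,.06,.02):
        print(round(x,2),[ (np.median(W[...,2][s]).round(4) if (s:=(abs(X-x)<.005)&(abs(Y-y)<.005)&(W[...,2]<.06)).sum()>2 else None) for y in np.arange(-.07,.071,.02)])
move_l([.5317,.088,.05],feed=.2,rotation=down(-.1555)); print(move_l([.5317,.088,.0045],feed=.06,max_force=6))
gripper_to(.02,f_grip=35); o=observe(); print(o["time_s"],o["eef_pos"],o["opening"],o["ft_force"])
move_l([.5317,.088,.14],feed=.2)
o=observe(); print(o["time_s"],o["opening"],o["ft_force"]); snap("w5")
E
```

```text
t4
-0.05 [np.float64(0.0053), np.float64(0.005), np.float64(0.0049), np.float64(0.006), np.float64(0.0051), np.float64(0.0051), np.float64(0.0056), np.float64(0.005)]
-0.03 [np.float64(0.0058), np.float64(0.005), np.float64(0.0053), np.float64(0.0057), np.float64(0.0062), np.float64(0.0049), np.float64(0.006), np.float64(0.0062)]
-0.01 [np.float64(0.0053), np.float64(0.0051), np.float64(0.0049), np.float64(0.0059), np.float64(0.0051), np.float64(0.0055), np.float64(0.0056), np.float64(0.0054)]
0.01 [np.float64(0.0056), np.float64(0.005), np.float64(0.0057), np.float64(0.0056), np.float64(0.0061), np.float64(0.005), np.float64(0.0053), np.float64(0.0051)]
0.03 [np.float64(0.0051), np.float64(0.0047), np.float64(0.0055), np.float64(0.0058), np.float64(0.0049), np.float64(0.0055), np.float64(0.0059), np.float64(0.0066)]
0.05 [np.float64(0.0047), np.float64(0.0052), np.float64(0.0045), np.float64(0.0049), np.float64(0.0049), np.float64(0.0054), np.float64(0.0062), np.float64(0.0056)]
w4
-0.05 [None, None, np.float64(0.0063), np.float64(0.0066), np.float64(0.0067), np.float64(0.0063), np.
[... 157 characters left out ...]
ne, None, np.float64(0.0063), np.float64(0.0067), np.float64(0.0066), np.float64(0.0064), np.float64(0.0062), None]
0.01 [None, np.float64(0.0062), np.float64(0.0065), np.float64(0.0067), np.float64(0.0069), np.float64(0.0066), np.float64(0.0064), None]
0.03 [None, np.float64(0.0064), np.float64(0.0064), np.float64(0.0067), np.float64(0.0069), np.float64(0.0064), np.float64(0.0064), None]
0.05 [None, np.float64(0.0064), np.float64(0.0065), np.float64(0.0065), np.float64(0.0064), np.float64(0.0063), np.float64(0.0064), None]
False
14.35 [0.53226705 0.08800582 0.00510246] 0.035036663617308686 [ 0.00826333 -0.37127106  3.57073448]
15.175 0.03535430315685061 [-0.15106873 -0.49118108 -0.99166048]
```

View pics/w5.png

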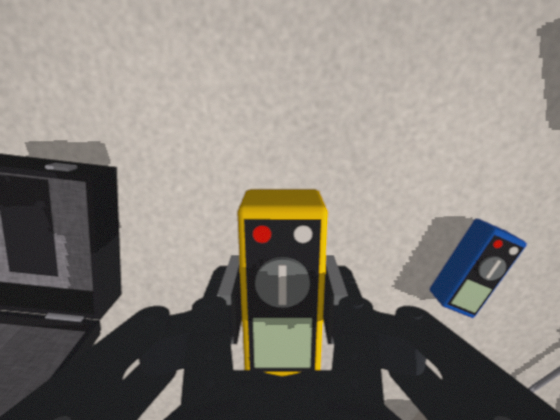

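```bash
python3 - <<'E'
from h import *
from plant import *
t=C-.003*EX
move_l(t+[0,0,.14],feed=.2,rotation=down(PS)); o=observe(); print(o["time_s"],o["eef_pos"],o["opening"])
move_l(t+[0,0,.03],feed=.15)
print(move_l(t+[0,0,.0085],feed=.03,max_force=3)); o=observe(); print(o["time_s"],o["eef_pos"],o["opening"],o["ft_force"])
snap("w6"); snap("s6","scene")
E
```

```text
16.5417 [ 0.52044994 -0.14425539  0.13978012] 0.03576331112690007
True
18.0583 [ 0.52018668 -0.14496149  0.01007188] 0.03538326878331265 [-0.30470879  0.2523116   4.19631202]
```

View pics/w6.png

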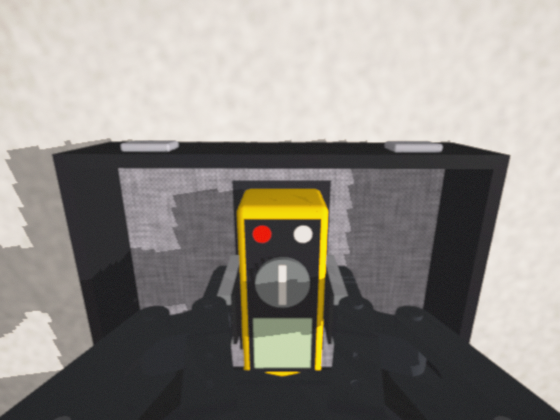

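View pics/s6.png

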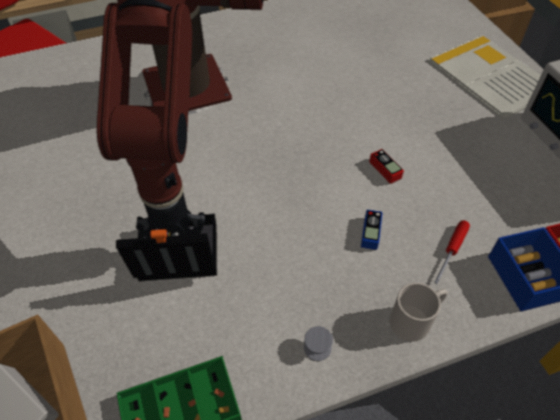

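Touched down at TCP z = 10.1 mm, exactly as expected; the meter sits central in the case. Release, retreat, look.

```bash
python3 - <<'E'
from h import *
from plant import *
gripper_to(.055); p=observe()["eef_pos"]; move_l(p+[0,0,.04],feed=.1); move_l(np.r_[p[:2],.2],feed=.2)
q=pull(1.72)+DZ
move_l(np.r_[(p-.06*EX)[:2],.26],feed=.25)
snap("w7"); snap("t7","top"); o=observe(); print(o["time_s"])
im,d,K,T=load("w7"); W=cloud(d,K,T); L=W-C; X=L@EX;Y=L@EY
m=(W[...,2]>.028)&(W[...,2]<.045)&(abs(X)<.055)&(abs(Y)<.06)
k,l,st,ce=cv2.connectedComponentsWithStats(m.astype(np.uint8)); i=1+st[1:,4].argmax(); q=W[l==i]
print(st[i],rect(np.c_[X[l==i],Y[l==i]]),np.percentile(q[:,2],[2,50,98]))
for n in("w7","t7"):
    im,d,K,T=load(n); W=cloud(d,K,T); L=W-C; X=L@EX;Y=L@EY; H,S,V=cv2.split(cv2.cvtColor(im,cv2.COLOR_RGB2HSV))
    m=(S>150)&(H<17)&(H>3)&(W[...,2]>.15)&(W[...,2]<.25)&(X>.03)&(X<.13)
    if m.sum()>5: print(n,m.sum(),"pull X",X[m].min(),X[m].max(),"Y",Y[m].min(),Y[m].max(),"z",W[...,2][m].min(),W[...,2][m].max())
print((pull(1.72)-C)@EX,pull(1.72)[2])
E
```

```text
20.525
[ 268  190   30   66 1904] (array([-0.00433375,  0.00133751]), [35.51578903198242, 82.92481994628906], np.float32(-0.014075337)) [0.03225468 0.03604354 0.03928132]
w7 145 pull X 0.0794489546967235 0.08949299785111853 Y -0.007500951808725878 0.007005598201389828 z 0.16831616870431798 0.17853060782838281
t7 171 pull X 0.079912089426767 0.09285536766355545 Y -0.012758167577626907 0.010974688015866077 z 0.16647255218951695 0.19993191734050964
0.0951546752695563 0.1906109285965484
```

View pics/w7.png

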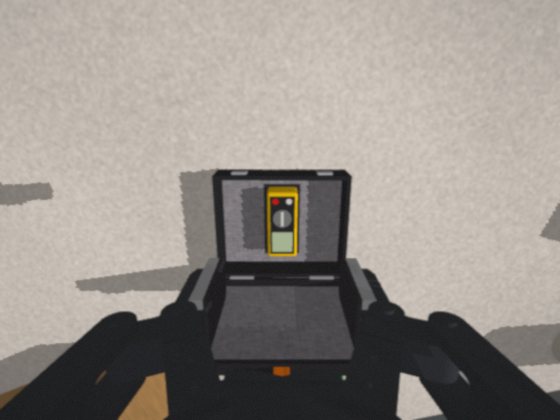

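View pics/t7.png

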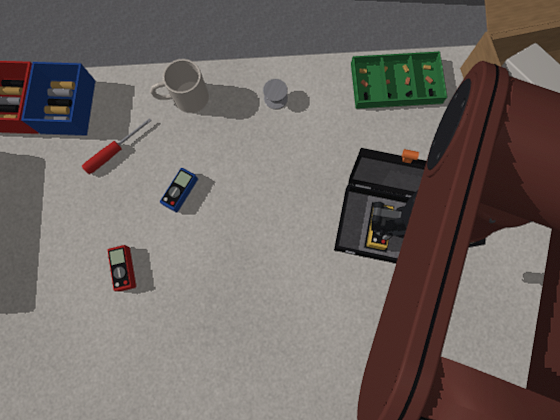

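```bash
python3 - <<'E'
from h import *
from plant import *
D=DZ-.001*EY
gripper_to(.05)
q=pull(1.665)+D
move_l(np.r_[q[:2],.26],feed=.2); print(move_l(q,feed=.08,max_force=6))
gripper_to(.015,f_grip=35); o=observe(); print(o["time_s"],o["opening"],o["ft_force"].round(1))
for th in (1.5,1.3,1.1,.9,.7,.5,.3,.15,.05):
    s=move_l(pull(th)+D,feed=.08,max_force=15); o=observe(); print(th,s,o["time_s"],round(float(o["opening"]),4),o["ft_force"].round(1))
    if s: break
snap("s8","scene")
E
```

```text
False
23.2167 0.02266575096343744 [0.2 2.1 2.9]
1.5 False 23.6833 0.023 [1.8 3.9 5.2]
1.3 False 24.2167 0.0233 [0.3 4.3 6.2]
1.1 False 24.75 0.0231 [-0.3  4.5  5.4]
0.9 False 25.2833 0.0232 [-0.2  5.8  3.9]
0.7 False 25.8167 0.0232 [0.4 6.1 1.7]
0.5 False 26.35 0.0233 [0.6 6.6 1. ]
0.3 False 26.8833 0.0234 [ 2.   5.9 -0.5]
0.15 False 27.3167 0.023 [2.2 7.6 0.4]
0.05 False 27.6583 0.0233 [ 1.5  6.4 -0.4]
```

View pics/s8.png

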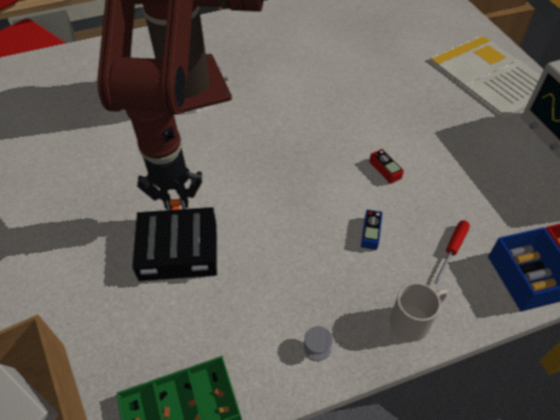

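```bash
python3 - <<'E'
from h import *
from plant import *
D=DZ-.001*EY
print(move_l(pull(0)+D-[0,0,.008],feed=.03,max_force=10)); o=observe(); print(o["eef_pos"]-pull(0)-D,o["ft_force"].round(1))
gripper_to(.05); p=observe()["eef_pos"]; move_l(p+[0,0,.06],feed=.15)
gripper_to(0.0)
t=C-.05*EX
move_l(np.r_[t[:2],.09],feed=.15); print(move_l(np.r_[t[:2],.045],feed=.03,max_force=12)); o=observe(); print(o["time_s"],o["eef_pos"],o["ft_force"].round(1))
move_l(np.r_[t[:2],.12],feed=.15)
move_l(np.r_[(t-.06*EX)[:2],.26],feed=.25); snap("w9")
set_joints([-1.398,.22,1.526,0,1.395,-.126]); snap("t9","top"); snap("s9","scene"); print(observe()["time_s"])
for n in("w9","t9","s9"):
    im,d,K,T=load(n); W=cloud(d,K,T); L=W-C; X=L@EX;Y=L@EY; H,S,V=cv2.split(cv2.cvtColor(im,cv2.COLOR_RGB2HSV))
    r=(W[...,2]<.08)&(abs(Y)<.075)
    print(n,[np.median(W[...,2][r&(abs(X-x)<.008)]).round(4) for x in np.arange(-.05,.06,.02)])
    m=(S>150)&(H<17)&(H>3)&(W[...,2]>.03)&(W[...,2]<.09)&(abs(Y)<.03)&(abs(X+.088)<.015); print("pull top",np.percentile(W[...,2][m],[90,98]))
E
```

```text
True
[-0.00058391  0.00093196 -0.00474186] [-2.   1.2  7.1]
True
31.0833 [ 0.47510443 -0.13245779  0.05642419] [-2.6  1.3  8. ]
34.5083
w9 [np.float64(0.057), np.float64(0.0572), np.float64(0.0572), np.float64(0.0573), np.float64(0.0572), np.float64(0.0569)]
pull top [0.05613046 0.05684306]
t9 [np.float64(0.056), np.float64(0.056), np.float64(0.056), np.float64(0.056), np.float64(0.056), np.float64(0.0559)]
pull top [0.0552153  0.05638859]
s9 [np.float64(0.0558), np.float64(0.0562), np.float64(0.0561), np.float64(0.0561), np.float64(0.0561), np.float64(0.0559)]
pull top [0.05536581 0.05624476]
```

View pics/t9.png

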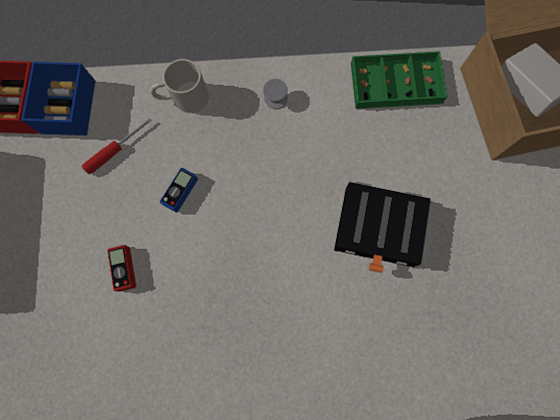

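View pics/s9.png

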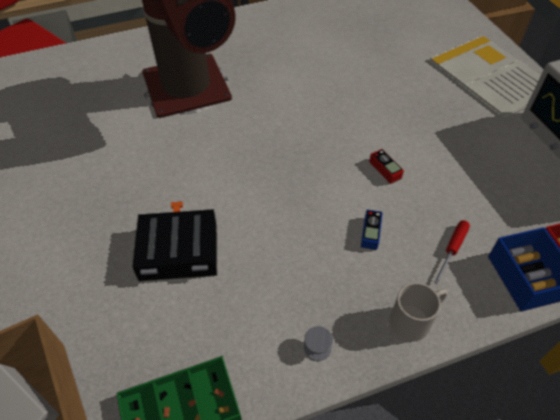

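View pics/w9.png

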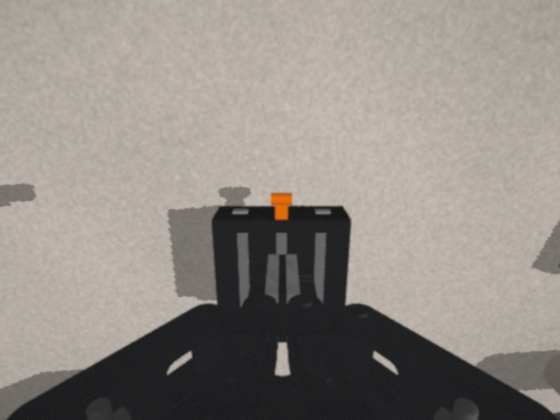

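The lid is level (56.0 mm from front to back). Red and blue appear at the same pixels as at the start: (121,268) and (179,189). The arm is clear.

```bash
python3 -c "
from plant import *
print(job_done())"
```

```text
the job is handed in; nothing more can be done
None
```

The yellow multimeter is in the case, flat with its dial up, and the lid is fully shut. I handed the job in at about 34.5 s with the arm back at its start pose, touching nothing.

- **What I did:** I opened the lid by its orange pull to about 1.66 rad. I then picked up the yellow meter across its width and set it down in the middle of the case; it touched the floor with about 4 N. I swung the lid shut by the pull and finished with a light press on top.
- **Meter:** before closing, the wrist camera showed it flat and central in the case, dial up.
- **Lid:** after closing, its top is level at about 56 mm from front to back in the top and scene views. The wrist view read about 1 mm higher but also level, which is within calibration error.
- **Red and blue meters:** by eye, they appear at the same pixels as at the start.
- **Disagreements:**
  - I aimed for a lid angle of 1.72 rad, but it measured about 1.66, so I used the measured value to grip the pull again.
  - I was about 1 mm off centre on the pull, which put a harmless 5 to 8 N sideways on the wrist during both swings.

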